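# Load the recovery filter and hold its bayonet cap home for the clip

### The arm

A 6-joint arm with a two-finger parallel gripper is mounted at the origin on a cart in front of the work surface, level with it; the furniture and walls round the work are solid. World frame = base frame: x ahead of the robot, y to its left, z up, the work surface at z = 0. Lengths are in m, angles in rad, forces in N, time in s.
With the tool pointing down it reaches from about 0.3 to 0.775 m from the base axis. Payload 14.6 kg.
Tool frame: the origin (TCP) lies midway between the tips of the shut fingers; the grasp point (between the pads) lies 19 mm behind it (bot.pinch_z is the distance from the TCP to the grasp point, in m); z points along the fingers, y is the line along which they close (so a half turn about z gives the same grasp; the last joint's range is limited). The gripper opens to 85 mm and grips with 20 to 120 N. Pads are 22 mm wide; open, the fingers measure 114 mm over their backs; the gripper's body (76 mm by 85 mm) begins 54 mm behind the grasp point. The pads swing forward as they close: fully open they stand 13 mm farther back than shut.
Start: joints at [1.073, 0.3, 1.521, -0, 1.321, -0.067], TCP at [0.23, 0.5, 0.231] pointing down, gripper open.
Joint ranges: [-3.03, 3.03], [-0.79, 2.21], [0.23, 2.52], [-1.04, 4.18], [0, 3.07], [-2.55, 2.55]. Speed limits (rad/s): [2.22, 2.22, 2.57, 3.14, 3.14, 3.14].

### API

Orientations are given as a 3x3 rotation matrix whose columns are the frame's x, y, z axes.
In Python, from plant import bot gives the robot as it stands.
- The arm moves only by the tool apply_moves, never from a script. Its argument "targets" is a list of rows, each a list of 4 numbers: the shift along the tool's x, y, z in mm, then the turn about the tool's z in rad. In form: [[dx, dy, dz, yaw], ...]. A call has 1 to 20 rows; each row shifts and turns the commanded pose from where the row before left it, along the tool's axes as they then stand; what a row does not reach is not made up. A row lasts 1/10 s, in which the tool goes at most 50 mm and 8.59 degrees, less where a joint would pass 70% of its speed; a pose out of reach is approached as far as the arm can. A call with a gripper value outside its range is refused whole. "hand" is the closure, from 0 (fully open) to 1 (shut), set as the call begins (left out, the last holds). The fingers move at their own pace and stop on an object; "newtons" is the grip in N (left out, the last holds). Time passes only in rows, so rows that do not move let the fingers close. It gives the time, the measured TCP pose, the force, the opening and the grip force at its end, in the units of the state.
- bot.observe(): the state, without advancing time (a new reading comes with each control period).
- bot.capture(name): name is "scene" or "side" or "wrist"; returns a dict with "frame" (480x640x3 uint8, red, green, blue), "camera_matrix" (3x3 intrinsics, pixels), "rvec" (rotation vector, rad) and "tvec" (3), from world to camera coordinates, as OpenCV has them. Camera axes: x right, y down, z forward; pixel columns grow to the right and rows downward; lengths in m; the calibration is good to about 2 mm. A picture is of the moment at which its call begins. There is no depth.
- bot.hand_in(): hands the job in; it is judged then, once.
The state is a dict: "t": time; "joints": joint angles; "qd": joint speeds; "joint_efforts": joint torques, N m; "tcp_pos": TCP position; "tool_rot": TCP orientation; "ft_force": force on the tool from outside, world axes, zero at the start; "wrist_torque": the same for the moment, N m; "finger_gap": finger opening in m; "gripper_force": force on a finger pad.
Only numpy, scipy, OpenCV 4.12 (cv2) and the standard library are available. Lean on these libraries where they do the work, as an engineer would, in place of code of your own. Each camera call takes 0.05 s, during which the arm holds its last target. There are 200 camera calls.

### The job

Load the recovery filter that stands on the bench: lower the longer of the two filter cores gently into its bore, foot first, and leave the shorter one standing where it is. Then fit the bayonet cap: pass its two lugs through the slots of the mouth, push it down against the spring and turn it clockwise, seen from above, just short of a quarter turn, until it meets the stops and the ears of cap and housing lie over one another. Finish while still gripping the cap firmly and pressing it down flush on the rim, so that I can put the locking clip through the ears; do not let go.

Things in the scene. Friction and masses are not known exactly. Their poses are not given: they have to be found in the camera images.
- housing: Recovery filter, fixed to the bench: upright aluminium pot, 76 mm diameter, on a dark base plate 110 x 100 x 8 mm. Origin: on the pot's axis, at the plate's underside; z up. Gauge faces its -x (out to 65 mm, below 82 mm height); capped pipe stubs point to +y and -y (out to 65 mm, below 68 mm). The rim is at 115 mm height; the bore is 48 mm in diameter.
- mouth (a point): Centre of the mouth, on the axis at rim height. A lip 6 mm thick round the mouth has two slots for the cap's lugs, at housing +x and -x, 16 mm wide, reaching out to radius 30 mm. Under the lip a groove 12 mm high, radius 30 mm, runs clockwise (seen from above) from each slot to a solid stop: a lug can turn 80 degrees clockwise and not at all the other way.
- slot (a point): The slot at housing +x, at rim height, 27 mm from the axis. The other lies opposite.
- ear (a point): Clip hole in one of the housing's two small ears, at rim height, 41.5 mm from the axis, 80 degrees clockwise (seen from above) from the +x slot; the other lies opposite. The ears reach radius 47 mm. With the cap locked, its ears lie over these.
- spring_plate (a joint): Spring plate low in the housing's bore: 0 = up, its top 78 mm below the rim (37 mm above the bench); grows as it is pressed down, in m, at most 0.016. The spring pushes up with 4 N at 0 and 0.7 N more for each mm. The long core standing on it reaches with its stud 10 mm above the rim.
- cap: Aluminium bayonet cap, loose, about 0.18 kg, standing on its hollow spigot (outside 44 mm, inside 34 mm, 20 mm long, foot edge chamfered 3 mm). Origin: centre of the spigot's foot; z up; x along its bar and lugs. Lugs at +x and -x: out to radius 29 mm, 10 mm wide, 4 to 10 mm above the foot. Flange: 70 mm diameter, 20 to 26 mm above the foot, an ear at +x and -x out to radius 44 mm.
- cap_bar (a point): Centre of the top of the cap's grip bar, 54 mm above the spigot's foot. The bar lies along cap x, 56 mm long, 14 mm wide, its sides rising from 28 to 54 mm above the foot. A half turn of the cap makes no difference.
- cap_seal (a point): Centre of the flange's underside, 20 mm above the spigot's foot. Lugs in the slots over a long core, the cap meets the spring at 12 mm above the rim and can turn once it is less than 4 mm above; there is room to turn it before it touches the rim. Flush on the rim (0 mm) the spring lifts with about 12 N. Let go after turning, it rises to 4 mm, where the lip stops the lugs.
- core_long: The longer filter core, loose, about 0.16 kg: pleated paper cylinder with steel end caps, 44 mm in diameter, 70 mm long, foot edge chamfered 3 mm, standing upright. On its top a steel lifting stud, 16 mm in diameter and 18 mm high. Origin: centre of its foot; z up.
- long_stud_top (a point): Top of the long core's lifting stud, 88 mm above its foot.
- core_short: The shorter filter core, loose, of the same make: 44 mm in diameter, 45 mm long, with the same 18 mm stud. Origin: centre of its foot; z up. It stays where it is. The two cores may stand in each other's place.

How it is judged:
On the way, in this order (a step that is already met when the one before it is completed fails the run):
1. the long core stands in the housing on the spring plate, let go (horizontal distance between core_long and housing below 0.006 m and z of core_long in the frame of housing below 0.042 m and angle between core_long's own z axis and vertical below 0.15 rad and contact force between the fingers and core_long below 0.1 N), for 0.2 s.
2. the cap is pushed down through the slots against the spring (horizontal distance between cap and housing below 0.005 m and z of cap in the frame of housing below 0.1 m and value of joint spring_plate above 0.005 m), for 0.1 s.
At the end, for the whole second after the job is handed in: The long core is in the housing under the cap; the cap is turned at least 70 of its 80 degrees, within 2 mm of flush on the rim, centred, level, the spring compressed, and the fingers still grip it (over 15 N, both together); the short core stands within 30 mm of where it was (angle between the x axis of cap and the x axis of housing, either way round above 1.22 rad and z of cap in the frame of housing below 0.097 m and horizontal distance between cap and housing below 0.005 m and angle between cap's own z axis and vertical below 0.06 rad and value of joint spring_plate above 0.0085 m and horizontal distance between core_long and housing below 0.006 m and z of core_long in the frame of housing below 0.034 m and contact force between the fingers and cap above 15 N and angular speed of cap below 0.2 rad/s and distance of core_short from where it was at the start of the episode below 0.03 m and angle between core_short's own z axis and vertical below 0.1 rad); the arm keeps its last pose, push and grip.
It fails at once if the short core is pushed away or knocked over (distance of core_short from where it was at the start of the episode above 0.03 m or angle between core_short's own z axis and vertical above 0.4 rad).
It fails at once if the core is dropped down the bore (faster than 0.6 m/s inside it, a free fall of some 18 mm) (linear speed of core_long above 0.6 m/s and horizontal distance between core_long and housing below 0.01 m and z of core_long in the frame of housing below 0.1 m).
It also fails if it takes over 58 s, if anything falls off the work surface, if the arm or the gripper's body presses on something with over 40 N, if the wrist force passes 120 N, or if a joint passes its speed limit or range.

## Working session

There is one attempt and no reset: what is moved stays moved. The work goes in short steps, Python scripts to look and compute and a tool call to move; the robot and the scene stay as the last step left them, time stands still between calls to the robot, and variables do not carry over. Pictures are saved under pics/ and viewed, at most 10 in all, crops included, and the job is handed in when it is done.

Besides the shell and the picture viewer there is one more tool, called after "Request:" as name([rows], argument=value, ...), one row to a line, values as JSON. apply_moves: Moves the arm, as the interface text tells. Its arguments: {"type":"object","properties":{"targets":{"type":"array","items":{"type":"array","items":{"type":"number"}}},"hand":{"type":"number"},"newtons":{"type":"number"}},"required":["targets"]}

```bash
mkdir -p pics
cat > h.py <<'E'
import numpy as np, cv2
from plant import bot
def cap(n,f=None):
    c=bot.capture(n)
    if f: cv2.imwrite('pics/'+f,c['frame'][:,:,::-1])
    return c
def ray(c,u,v):
    R=cv2.Rodrigues(np.array(c['rvec'],float))[0]; t=np.array(c['tvec'],float).ravel()
    d=R.T@np.linalg.inv(c['camera_matrix'])@[u,v,1]; return -R.T@t,d
def onz(c,u,v,z):
    o,d=ray(c,u,v); return o+d*(z-o[2])/d[2]
def proj(c,p):
    return cv2.projectPoints(np.array(p,float).reshape(-1,1,3),np.array(c['rvec'],float),np.array(c['tvec'],float),np.array(c['camera_matrix'],float),None)[0].reshape(-1,2)
E
python3 - <<'E'
from h import *
for n in ['scene','side','wrist']:
    c=cap(n,n+'0.png'); print(n,ray(c,320,240)[0].round(3),ray(c,320,240)[1].round(2))
    np.savez(n+'0.npz',**c)
s=bot.observe(); print(s['t'],s['tool_rot'])
E
```

```text
scene [ 0.095 -0.109  0.759] [ 0.5   0.42 -0.76]
side [0.52  1.057 0.422] [ 0.03 -0.92 -0.4 ]
wrist [0.167 0.529 0.373] [ 0.25 -0.12 -0.96]
0.15 [[-9.08613641e-01  4.17637481e-01 -4.31073706e-04]
 [ 4.17637696e-01  9.08613341e-01 -7.42281294e-04]
 [ 8.16748306e-05 -8.54479538e-04 -9.99999632e-01]]
```

View pics/scene0.png

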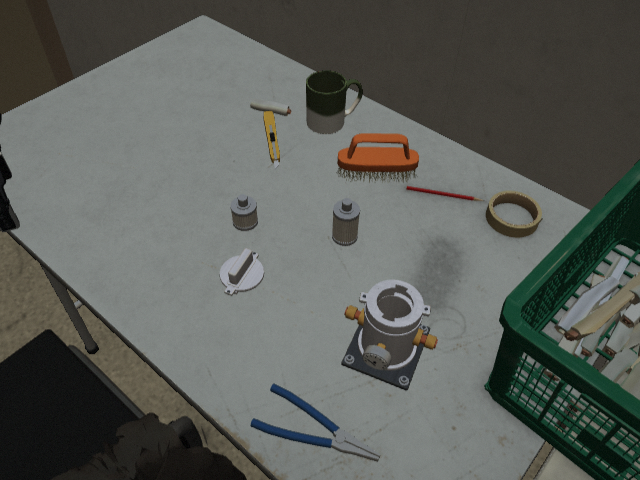

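View pics/side0.png

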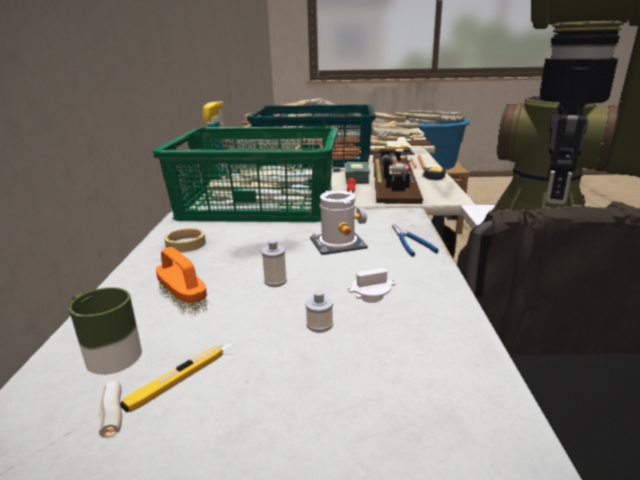

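The scene shows the long core (stud about (346,205)), the short core (242,200), the cap (bar about (241,264)) and the housing (mouth about (397,305)). The side view agrees. Next I'll enlarge the scene image and compute coarse positions.

Run:
```python
from h import *
c=np.load('scene0.npz')
im=cv2.imread('pics/scene0.png')[185:395,205:455]
cv2.imwrite('pics/crop0.png',cv2.resize(im,None,fx=2.8,fy=2.8,interpolation=cv2.INTER_CUBIC))
for n,u,v,z in [('long stud',346,204,.088),('short stud',242,199,.063),('bar',241,261,.054),('mouth',397,304,.115)]:
    p=onz(c,u,v,z);print(n,p.round(3),np.hypot(*p[:2]).round(3))
```

```text
long stud [0.624 0.28  0.088] 0.683
short stud [0.538 0.431 0.063] 0.689
bar [0.449 0.343 0.054] 0.565
mouth [0.504 0.097 0.115] 0.513
```

View pics/crop0.png

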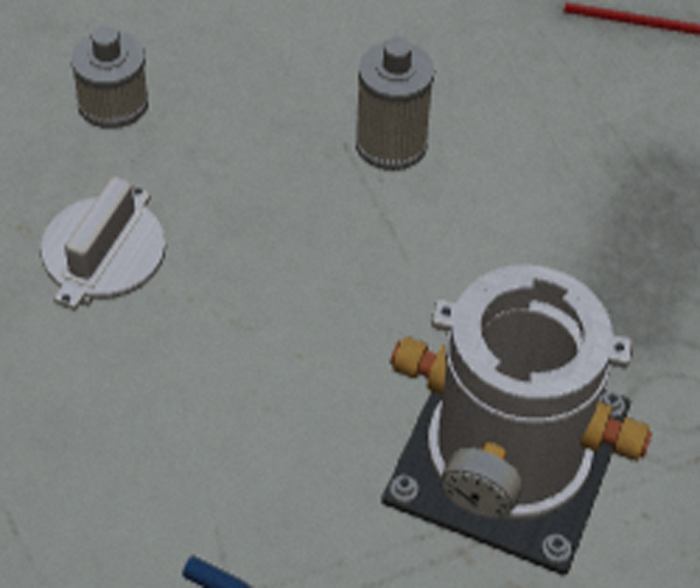

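The crop shows slots at about (550,290) and (515,372), housing ears at (443,313) and (620,349), cap ears at (140,193) and (67,297), and the gauge on the near side, which is -x. Next come the axis directions.

Run:
```python
from h import *
c=np.load('scene0.npz')
P=lambda u,v,z: onz(c,205+u/2.8,185+v/2.8,z)
a,b=P(550,285,.115),P(513,378,.115); print('slots',a.round(4),b.round(4),(a+b)[:2]/2,np.linalg.norm(a-b),np.degrees(np.arctan2(*(a-b)[1::-1])))
a,b=P(443,313,.115),P(620,349,.115); print('ears',(a+b)[:2]/2,np.linalg.norm(a-b),np.degrees(np.arctan2(*(a-b)[1::-1])))
a,b=P(140,193,.026),P(67,297,.026); print('capears',(a+b)[:2]/2,np.linalg.norm(a-b),np.degrees(np.arctan2(*(a-b)[1::-1])))
a,b=P(119,182,.054),P(78,246,.054); print('bar',(a+b)[:2]/2,np.linalg.norm(a-b),np.degrees(np.arctan2(*(a-b)[1::-1])))
s=P(398,45,.088),P(105,36,.063);print(s)
o=bot.observe();R=o['tool_rot'];print(o['tcp_pos'],np.degrees(np.arctan2(R[1][1],R[0][1])))
```

```text
slots [0.5309 0.1091 0.115 ] [0.4761 0.0909 0.115 ] [0.50349184 0.09998307] 0.05768937187429126 18.42882174664444
ears [0.50295342 0.10024916] 0.08446596616118232 117.29498187082102
capears [0.44904396 0.34357459] 0.0814271830158401 15.74956098309319
bar [0.44806041 0.34350909] 0.04862870389475736 18.53483403562614
(array([0.62982748, 0.28244287, 0.088     ]), array([0.54013689, 0.43202322, 0.063     ]))
[0.22958875 0.49959152 0.23087175] 65.31446898395545
```

Request:
apply_moves([
  [-32.4, -2.4, 2, 0],
  [-32.4, -2.4, 2, 0],
  [-32.4, -2.4, 2, 0],
  [-32.4, -2.4, 2, 0],
  [-32.4, -2.4, 2, 0],
  [-32.4, -2.4, 2, 0],
  [-32.4, -2.4, 2, 0],
  [-32.4, -2.4, 2, 0],
  [-32.4, -2.4, 2, 0],
  [-32.4, -2.4, 2, 0],
  [-32.4, -2.4, 2, 0],
  [-32.4, -2.4, 2, 0],
  [-32.4, -2.4, 2, 0],
  [-32.4, -2.4, 2, 0],
  [0, 0, 0, 0],
  [0, 0, 0, 0],
], hand=0)

```text
t: 1.75
tcp_pos: [0.6278, 0.2794, 0.2025]
tool_rot: [[-0.908, 0.418, -0.001], [0.418, 0.908, -0.0], [0.001, -0.001, -1.0]]
ft_force: [-0.1, 0.1, 0.6]
finger_gap: 0.0854
gripper_force: 0.0
```

Run:
```python
from h import *
c=cap('wrist','wrist1.png'); np.savez('w1.npz',**c)
o=bot.observe();print(o['t'],o['tcp_pos'],o['finger_gap'],o['ft_force'])
print(proj(c,[[.628,.281,.088],[.628,.281,.07]]))
```

```text
1.8 [0.62735434 0.28002848 0.20287011] 0.08531030583702322 [0.29387198 0.00861928 0.15380316]
[[322.07878701 233.19916271]
 [321.99695846 227.63190849]]
```

View pics/wrist1.png

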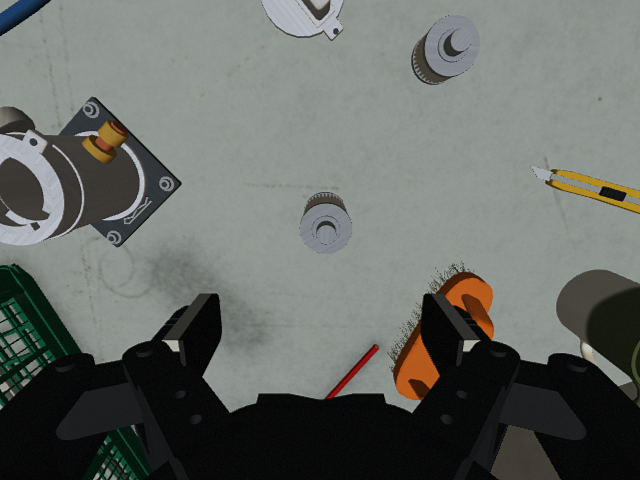

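The wrist view shows the long core's disc centre at about (326,228) and its stud top at about (327,236), nearly between the fingers. The brush lies well below and beside the right finger.

Run:
```python
from h import *
c=np.load('w1.npz');g=cv2.cvtColor(c['frame'],cv2.COLOR_RGB2GRAY)[180:280,270:380]
g=cv2.resize(g,None,fx=4,fy=4,interpolation=cv2.INTER_CUBIC)
for a in [(80,120,.07,30),(30,60,.088,20)]:
    k=cv2.HoughCircles(cv2.GaussianBlur(g,(7,7),0),cv2.HOUGH_GRADIENT,1,20,param1=80,param2=a[3],minRadius=a[0],maxRadius=a[1])
    if k is None: print(None);continue
    for x,y,r in k[0][:2]:
        u,v=270+x/4,180+y/4;print(u,v,r/4,onz(c,u,v,a[2]))
for u,v,z in [(326,228,.07),(327,236,.088)]: print(onz(c,u,v,z))
o=bot.observe();print((np.array(o['tool_rot']).T@(onz(c,326,228,.07)-o['tcp_pos'])).round(4))
```

```text
None
326.375 235.125 10.075 [0.6308409  0.28341559 0.088     ]
325.125 229.625 14.025 [0.62636529 0.28437763 0.088     ]
[0.6296913  0.28391104 0.07      ]
[0.63169724 0.28356653 0.088     ]
[-0.0006  0.0046  0.1329]
```

Request:
apply_moves([
  [-0.5, 4.5, 0, 0],
  [0, 0, 10, 0],
  [0, 0, 15, 0],
  [0, 0, 20, 0],
  [0, 0, 20, 0],
  [0, 0, 20, 0],
  [0, 0, 15, 0],
  [0, 0, 10, 0],
  [0, 0, 8, 0],
  [0, 0, 6, 0],
  [0, 0, 0, 0],
  [0, 0, 0, 0],
], hand=0.5, newtons=60)

```text
t: 3.0
tcp_pos: [0.6304, 0.2837, 0.0798]
tool_rot: [[-0.909, 0.418, 0.001], [0.418, 0.909, 0.0], [-0.001, 0.001, -1.0]]
ft_force: [-0.2, -0.2, 0.5]
finger_gap: 0.0427
gripper_force: 0.0
```

Request:
apply_moves([
  [0, 0, 0, 0],
  [0, 0, 0, 0],
  [0, 0, 0, 0],
  [0, 0, 0, 0],
  [0, 0, 0, 0],
  [0, 0, 0, 0],
], hand=1, newtons=60)

```text
t: 3.6
tcp_pos: [0.6305, 0.2837, 0.08]
tool_rot: [[-0.909, 0.418, 0.001], [0.418, 0.909, 0.0], [-0.001, 0.001, -1.0]]
ft_force: [-1.2, -1.7, 5.8]
finger_gap: 0.0108
gripper_force: 58.7
```

Run:
```python
from h import *
a=cap('wrist')['frame'][180:480,120:520]; b=cap('side')['frame'][180:330,200:400]
cv2.imwrite('pics/grasp.png',np.hstack([a,cv2.resize(b,(400,300))])[:,:,::-1])
o=bot.observe();print(o['t'],o['tcp_pos'],o['finger_gap'],o['gripper_force'])
```

```text
3.7 [0.63044561 0.28368072 0.07998507] 0.011240897878631211 58.655744791030884
```

View pics/grasp.png

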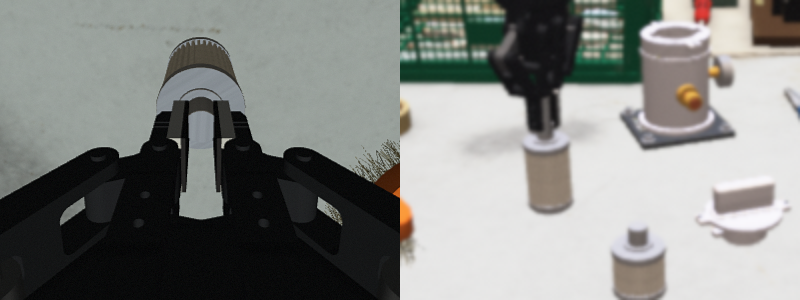

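The side view shows the fingers gripping only the stud's top, with the gap at 10.8 mm instead of 16 mm. I'll regrip about 4.5 mm deeper.

Request:
apply_moves([
  [0, 0, 0, 0],
  [0, 0, 0, 0],
  [0, 0, 2, 0],
  [0, 0, 2.5, 0],
  [0, 0, 0, 0],
], hand=0.6)

```text
t: 4.2
tcp_pos: [0.6299, 0.2836, 0.074]
tool_rot: [[-0.909, 0.418, -0.001], [0.418, 0.909, -0.0], [0.001, -0.001, -1.0]]
ft_force: [-0.1, 0.4, 1.1]
finger_gap: 0.0346
gripper_force: 0.0
```

Request:
apply_moves([
  [0, 0, 0, 0],
  [0, 0, 0, 0],
  [0, 0, 0, 0],
  [0, 0, 0, 0],
  [0, 0, 0, 0],
  [0, 0, 0, 0],
], hand=1, newtons=60)

```text
t: 4.8
tcp_pos: [0.6302, 0.2837, 0.0749]
tool_rot: [[-0.909, 0.418, 0.0], [0.418, 0.909, 0.0], [-0.0, 0.0, -1.0]]
ft_force: [0.2, -0.9, 0.9]
finger_gap: 0.0117
gripper_force: 58.5
```

Request:
apply_moves([
  [0, 0, -5, 0],
  [0, 0, -10, 0],
  [0, 0, -20, 0],
  [0, 0, -25, 0],
  [0, 0, -25, 0],
  [0, 0, -25, 0],
  [0, 0, -20, 0],
  [0, 0, -10, 0],
  [0, 0, 0, 0],
])

```text
t: 5.7
tcp_pos: [0.6304, 0.2838, 0.2165]
tool_rot: [[-0.909, 0.418, 0.002], [0.418, 0.909, 0.001], [-0.002, 0.002, -1.0]]
ft_force: [0.5, -0.3, -2.9]
finger_gap: 0.0117
gripper_force: 58.6
```

Request:
apply_moves([
  [1.3, -7, 0, 0],
  [2.6, -14, 0, 0],
  [3.9, -22, 0, 0],
  [3.9, -22, 0, 0],
  [3.9, -22, 0, 0],
  [3.9, -22, 0, 0],
  [3.9, -22, 0, 0],
  [3.9, -22, 0, 0],
  [3.9, -22, 0, 0],
  [3.9, -22, 0, 0],
  [2.2, -16, 0, 0],
  [1, -7, 0, 0],
  [0, 0, 0, 0],
  [0, 0, 0, 0],
  [0, 0, 0, 0],
])

```text
t: 7.2
tcp_pos: [0.5036, 0.1002, 0.2145]
tool_rot: [[-0.909, 0.417, -0.0], [0.417, 0.909, -0.0], [0.0, -0.0, -1.0]]
ft_force: [0.5, 0.6, -1.8]
finger_gap: 0.0115
gripper_force: 58.7
```

Run:
```python
from h import *
w=cap('wrist');s=cap('scene');d=cap('side')
np.savez('w2.npz',**w);np.savez('s2.npz',**s);np.savez('d2.npz',**d)
h=lambda c,u,v:cv2.resize(c['frame'][v:v+150,u:u+133],(399,450),interpolation=cv2.INTER_CUBIC)
cv2.imwrite('pics/over.png',np.hstack([h(s,330,230),h(d,270,120)])[:,:,::-1])
cv2.imwrite('pics/w2.png',w['frame'][:,:,::-1])
o=bot.observe();print(o['t'],o['tcp_pos'],o['finger_gap'],o['ft_force'])
```

```text
7.35 [0.50355547 0.10012841 0.214583  ] 0.011724034252721007 [ 0.58652891 -0.44078569 -1.90476314]
```

View pics/over.png

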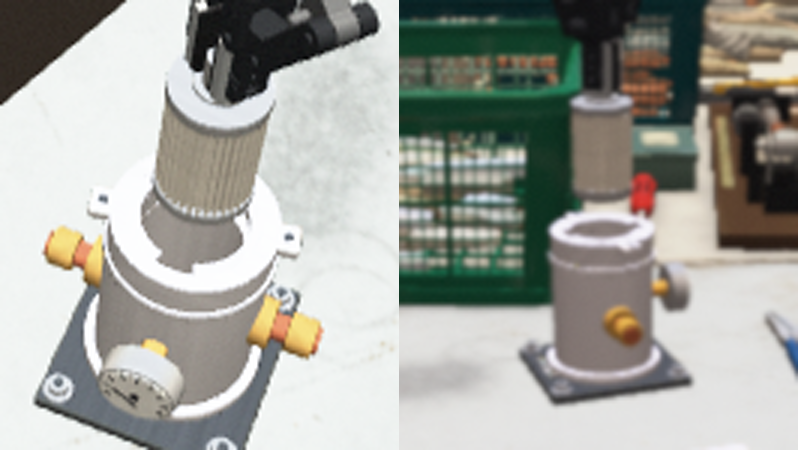

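The core hangs upright over the mouth. In the side view its centre (u about 603) lines up with the rim's centre (about 602). Next I'll check the fit numerically in the scene view.

Run:
```python
from h import *
s=np.load('s2.npz');d=np.load('d2.npz');o=bot.observe();p=np.array(o['tcp_pos']);t=np.linspace(0,6.28,200)
def ext(c,x,y,z,r,u0,v0):
    q=(proj(c,[[x+r*np.cos(a),y+r*np.sin(a),z] for a in t])-[u0,v0])*3
    return q.min(0).round(1),q.max(0).round(1)
for n,c,o_ in (('scene',s,(330,230)),('side',d,(270,120))):
    k=-399 if n=='x' else 0
    print(n,'foot',ext(c,p[0],p[1],p[2]-.0752,.022,*o_),'rim38',ext(c,.503,.1,.115,.038,*o_),'bore',ext(c,.503,.1,.115,.024,*o_))
# measured rim by bright mask in side/scene rows
for n,c,(u,v) in (('scene',s,(330,230)),('side',d,(270,120))):
    h=cv2.cvtColor(cv2.resize(c['frame'][v:v+150,u:u+133],(399,450),interpolation=cv2.INTER_CUBIC),cv2.COLOR_RGB2GRAY).astype(int)
    for r in ([190,205,240] if n=='scene' else [150,175,195,235,262]):
        g=np.abs(np.diff(cv2.GaussianBlur(h[r:r+1].astype(np.float32),(7,1),0)[0])); i=[int(k) for k in range(1,397) if g[k]>6 and g[k]>=g[k-1] and g[k]>g[k+1]]; print(n,r,i)
```

```text
scene foot (array([149.8, 145.6]), array([252.2, 228.9])) rim38 (array([108.1, 150.6]), array([280.8, 293.4])) bore (array([139.8, 175.6]), array([248.8, 265.7]))
side foot (array([174.3, 185.7]), array([234.6, 202.9])) rim38 (array([154.1, 210.7]), array([257.1, 242.4])) bore (array([173. , 216.2]), array([238.1, 236.2]))
scene 190 [92, 150, 156, 162, 251, 270]
scene 205 [140, 152, 159, 170, 179, 238, 243, 248, 278]
scene 240 [46, 51, 77, 83, 107, 113, 150, 242, 284, 293, 299, 303]
side 150 [8, 15, 30, 36, 44, 51, 65, 77, 90, 98, 107, 114, 125, 172, 298, 311, 319, 329, 340, 357, 364]
side 175 [9, 17, 24, 31, 36, 44, 51, 59, 65, 113, 125, 173, 232, 296, 314, 322, 333, 372]
side 195 [5, 18, 45, 52, 66, 79, 88, 99, 256, 314, 347]
side 235 [11, 38, 46, 53, 66, 87, 101, 108, 124, 151, 167, 226, 249, 256, 317]
side 262 [21, 27, 47, 65, 89, 97, 123, 150, 256]
```

View pics/w2.png

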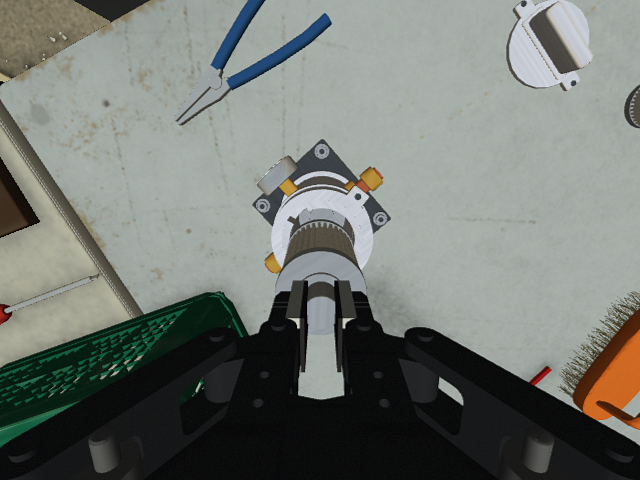

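The wrist view shows the core (x 275–368) centred over the rim (x 272–373), and all views agree to about 1 mm. Now I'll lower it gently.

Request:
apply_moves([
  [0, 0, 5, 0],
  [0, 0, 8, 0],
  [0, 0, 8, 0],
  [0, 0, 6, 0],
  [0, 0, 6, 0],
  [0, 0, 6, 0],
  [0, 0, 6, 0],
  [0, 0, 0, 0],
])

```text
t: 8.15
tcp_pos: [0.5032, 0.0997, 0.1689]
tool_rot: [[-0.909, 0.418, -0.001], [0.418, 0.909, -0.0], [0.001, -0.001, -1.0]]
ft_force: [0.1, 0.3, -2.0]
finger_gap: 0.0115
gripper_force: 58.6
```

Request:
apply_moves([
  [0, 0, 6, 0],
  [0, 0, 8, 0],
  [0, 0, 8, 0],
  [0, 0, 8, 0],
  [0, 0, 8, 0],
  [0, 0, 6, 0],
  [0, 0, 4, 0],
  [0, 0, 2, 0],
  [0, 0, 0, 0],
  [0, 0, 0, 0],
])

```text
t: 9.15
tcp_pos: [0.5036, 0.0998, 0.12]
tool_rot: [[-0.909, 0.418, 0.0], [0.418, 0.909, 0.0], [-0.0, 0.0, -1.0]]
ft_force: [-0.7, 0.6, -0.5]
finger_gap: 0.012
gripper_force: 58.6
```

Request:
apply_moves([
  [0, 0, 1.5, 0],
  [0, 0, 1.5, 0],
  [0, 0, 1, 0],
  [0, 0, 0, 0],
])

```text
t: 9.55
tcp_pos: [0.5034, 0.0998, 0.1156]
tool_rot: [[-0.909, 0.418, -0.0], [0.418, 0.909, 0.0], [0.0, -0.0, -1.0]]
ft_force: [-0.4, 0.2, -1.3]
finger_gap: 0.0117
gripper_force: 58.6
```

Request:
apply_moves([
  [0, 0, 0, 0],
  [0, 0, 0, 0],
  [0, 0, 0, 0],
  [0, 0, 0, 0],
], hand=0.5)

```text
t: 9.95
tcp_pos: [0.5035, 0.0998, 0.1159]
tool_rot: [[-0.909, 0.418, 0.0], [0.418, 0.909, 0.0], [-0.0, 0.0, -1.0]]
ft_force: [-0.4, 0.8, 0.4]
finger_gap: 0.043
gripper_force: 0.0
```

Request:
apply_moves([
  [0, 0, -5, 0],
  [0, 0, -15, 0],
  [0, 0, -25, 0],
  [0, 0, -30, 0],
  [0, 0, -25, 0],
  [0, 0, -10, 0],
  [0, 0, 0, 0],
], hand=0.3)

```text
t: 10.65
tcp_pos: [0.5038, 0.0998, 0.2268]
tool_rot: [[-0.909, 0.418, 0.002], [0.418, 0.909, 0.0], [-0.002, 0.001, -1.0]]
ft_force: [0.2, 0.4, -1.1]
finger_gap: 0.0601
gripper_force: 0.0
```

Run:
```python
from h import *
w=cap('wrist');np.savez('w3.npz',**w);s=cap('scene');np.savez('s3.npz',**s)
h=cv2.resize(s['frame'][240:400,330:450],(300,400),interpolation=cv2.INTER_CUBIC)
cv2.imwrite('pics/w3.png',np.hstack([w['frame'][:400,140:640],h])[:,:,::-1])
o=bot.observe();print(o['t'],o['tcp_pos'],o['finger_gap'],o['ft_force'])
```

```text
10.75 [0.50308083 0.09971923 0.22466668] 0.059846468959488086 [ 0.00516306 -0.05082454 -0.7404187 ]
```

View pics/w3.png

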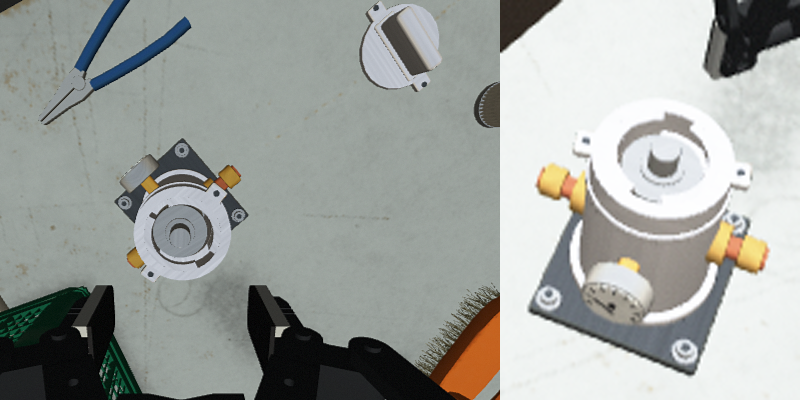

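The core is seated: its stud is central in the mouth. In full wrist pixels the rim is centred at about (322,231), the ears at about (356,193) and (290,274), and the cap at top right at about (541,47). Next: housing refinement, and the move to the cap.

Run:
```python
from h import *
c=np.load('w3.npz');o=bot.observe();R=np.array(o['tool_rot']);p=np.array(o['tcp_pos'])
hsv=cv2.cvtColor(c['frame'],cv2.COLOR_RGB2HSV);m=((hsv[...,2]>200)).astype(np.uint8)
m[:160]=0;m[300:]=0;m[:,:260]=0;m[:,390:]=0
n,l,st,ce=cv2.connectedComponentsWithStats(m);k=1+np.argmax(st[1:,4]);print(st[k])
cn=max(cv2.findContours((l==k).astype(np.uint8),0,2)[0],key=len);hu=cv2.convexHull(cn)
a=onz(c,356,193,.115),onz(c,290,274,.115);print('ears',(a[0]+a[1])/2,np.linalg.norm(a[0]-a[1]),np.degrees(np.arctan2(*(a[0]-a[1])[1::-1])))
w=np.array([onz(c,*q,.115) for q in cn[:,0]])[:,:2]
x=w.mean(0)
for _ in range(15):
    r=np.linalg.norm(w-x,axis=1); q=w[np.abs(r-np.median(r))<.002]
    s=np.linalg.lstsq(np.c_[2*q,np.ones(len(q))],(q**2).sum(1),rcond=None)[0]; x=s[:2]
print('rim',x,np.sqrt(s[2]+x@x),len(q),len(w))
d=np.array([.4485,.3435,.2])-p;print('to cap tool axes mm',(R.T@d*1000).round(1),'tool y deg',np.degrees(np.arctan2(R[1,1],R[0,1])))
```

```text
[ 274  185   93   96 2116]
ears [0.50488954 0.10102017 0.115     ] 0.08304936640441478 117.18195543570606
rim [0.4947323  0.10194496] 0.02997999701050234 71 317
to cap tool axes mm [151.4 198.7  24.7] tool y deg 65.31804494601242
```

Request:
apply_moves([
  [6, 8, 0, 0],
  [12.5, 16.5, 2, 0],
  [13, 17, 2, 0],
  [13, 17, 2, 0],
  [13, 17, 2, 0],
  [13, 17, 2, 0],
  [13, 17, 2, 0],
  [13, 17, 2, 0],
  [13, 17, 2, 0],
  [13, 17, 2, 0],
  [13, 17, 2, 0],
  [13, 17, 2, 0],
  [8, 9, 2, 0],
  [0, 0, 0, -0.121],
  [0, 0, 0, -0.121],
  [0, 0, 0, -0.121],
  [0, 0, 0, -0.121],
  [0, 0, 0, -0.121],
  [0, 0, 0, -0.121],
  [0, 0, 0, 0],
])

```text
t: 12.75
tcp_pos: [0.4459, 0.35, 0.2011]
tool_rot: [[-0.956, -0.293, -0.001], [-0.293, 0.956, -0.001], [0.001, -0.0, -1.0]]
ft_force: [0.0, 1.0, 0.6]
finger_gap: 0.0599
gripper_force: 0.0
```

Run:
```python
from h import *
w=cap('wrist');np.savez('w4.npz',**w)
cv2.imwrite('pics/w4.png',w['frame'][:,:,::-1])
o=bot.observe();R=np.array(o['tool_rot']);print(o['t'],o['tcp_pos'],np.degrees(np.arctan2(R[1,1],R[0,1])),o['joints'])
```

```text
12.8 [0.44598365 0.34997565 0.20119731] 106.76893559562998 [ 6.00773937e-01  3.63194431e-01  1.50859457e+00 -5.03231019e-05
  1.27075307e+00 -1.26268048e+00]
```

View pics/w4.png

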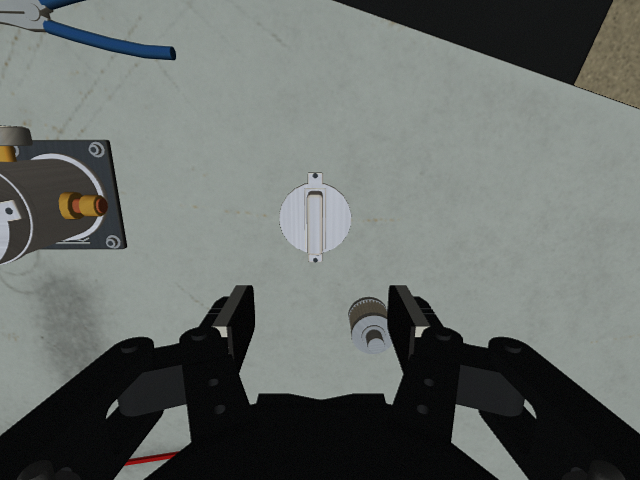

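The cap is directly below: its ears are at (315.5,176) and (315.5,260), its flange centre at (315,217), and the bar runs straight along tool x.

Run:
```python
from h import *
c=np.load('w4.npz');o=bot.observe();R=np.array(o['tool_rot']);p=np.array(o['tcp_pos'])
a,b=onz(c,315.5,176,.026),onz(c,315.5,260,.026)
print('ears',(a+b)/2,np.linalg.norm(a-b),np.degrees(np.arctan2(*(a-b)[1::-1])))
f=[onz(c,u,217,.026) for u in (279,351)];print('flange',(f[0]+f[1])/2,np.linalg.norm(f[0]-f[1]))
g=[onz(c,315.5,v,.054) for v in (193,254)];print('bar',(g[0]+g[1])/2,np.linalg.norm(g[0]-g[1]))
d=(a+b)/2-p;print((R.T@d*1000).round(1))
```

```text
ears [0.44962692 0.34598087 0.026     ] 0.08246957695769538 -163.23116066137044
flange [0.44745116 0.34482657 0.026     ] 0.06900943582799574
bar [0.44761065 0.3457916  0.054     ] 0.055074506408388596
[ -2.5  -4.8 175.2]
```

Request:
apply_moves([
  [-2, -4.5, 0, 0],
  [0, 0, 15, 0],
  [0, 0, 25, 0],
  [0, 0, 25, 0],
  [0, 0, 25, 0],
  [0, 0, 25, 0],
  [0, 0, 20, 0],
  [0, 0, 15, 0],
  [0, 0, 10, 0],
  [0, 0, 6, 0],
  [0, 0, 4, 0],
  [0, 0, 0, 0],
  [0, 0, 0, 0],
])

```text
t: 14.1
tcp_pos: [0.4497, 0.3465, 0.0324]
tool_rot: [[-0.957, -0.291, 0.001], [-0.291, 0.957, 0.0], [-0.001, 0.0, -1.0]]
ft_force: [0.4, 0.7, 1.1]
finger_gap: 0.0598
gripper_force: 0.0
```

Request:
apply_moves([
  [0, 0, 0, 0],
  [0, 0, 0, 0],
  [0, 0, 0, 0],
  [0, 0, 0, 0],
  [0, 0, 0, 0],
  [0, 0, 0, 0],
  [0, 0, 0, 0],
  [0, 0, 0, 0],
], hand=1, newtons=80)

```text
t: 14.9
tcp_pos: [0.4496, 0.3463, 0.032]
tool_rot: [[-0.957, -0.291, 0.0], [-0.291, 0.957, 0.0], [-0.0, 0.0, -1.0]]
ft_force: [-0.1, -1.4, 6.0]
finger_gap: 0.0124
gripper_force: 78.5
```

Request:
apply_moves([
  [0, 0, -5, 0],
  [0, 0, -15, 0],
  [0, 0, -25, 0],
  [0, 0, -25, 0],
  [0, 0, -25, 0],
  [0, 0, -25, 0],
  [0, 0, -15, 0],
  [0, 0, -5, 0],
  [0, 0, 0, 0],
])

```text
t: 15.8
tcp_pos: [0.4495, 0.3464, 0.1725]
tool_rot: [[-0.957, -0.291, 0.001], [-0.291, 0.957, 0.001], [-0.001, 0.0, -1.0]]
ft_force: [0.0, 0.6, -2.7]
finger_gap: 0.0121
gripper_force: 78.2
```

Request:
apply_moves([
  [0.5, -6, 0, 0],
  [1, -14, 0, 0],
  [1.7, -23, 0, 0],
  [1.7, -23, 0, 0],
  [1.7, -23, 0, 0],
  [1.7, -23, 0, 0],
  [1.7, -23, 0, 0],
  [1.7, -23, 0, 0],
  [1.7, -23, 0, 0],
  [1.7, -23, 0, 0],
  [1.7, -23, 0, 0],
  [1, -16, 0, 0],
  [0.4, -8, 0, 0],
  [0, 0, 0, 0],
  [0, 0, 0, 0],
  [0, 0, 0, 0],
])

```text
t: 17.4
tcp_pos: [0.5049, 0.1014, 0.1717]
tool_rot: [[-0.957, -0.292, -0.0], [-0.292, 0.957, 0.0], [0.0, 0.0, -1.0]]
ft_force: [-0.4, -0.7, -1.5]
finger_gap: 0.0126
gripper_force: 78.2
```

Run:
```python
from h import *
w=cap('wrist');s=cap('scene');d=cap('side')
np.savez('w5.npz',**w);np.savez('s5.npz',**s);np.savez('d5.npz',**d)
h=lambda c,u,v:cv2.resize(c['frame'][v:v+150,u:u+133],(399,450),interpolation=cv2.INTER_CUBIC)
cv2.imwrite('pics/over5.png',np.hstack([h(s,330,230),h(d,270,120)])[:,:,::-1])
o=bot.observe();R=np.array(o['tool_rot']);print(o['t'],o['tcp_pos'],np.degrees(np.arctan2(R[1,1],R[0,1])))
```

```text
17.55 [0.50493258 0.10133708 0.17176549] 106.95504919835788
```

View pics/over5.png

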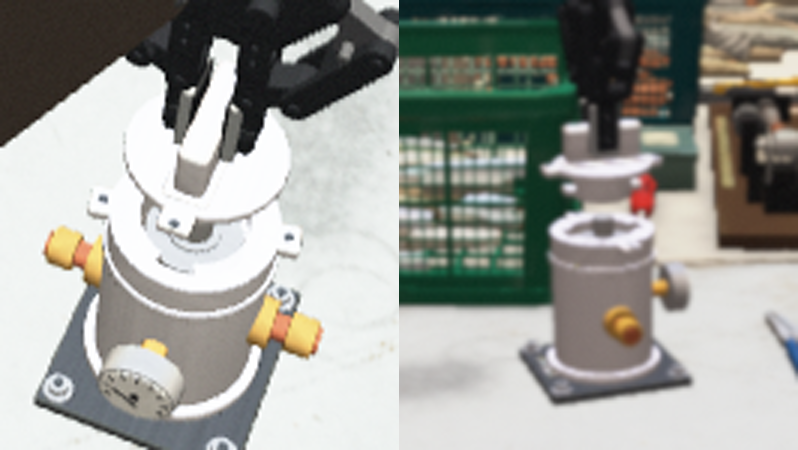

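The cap hangs level over the mouth. In the scene crop the flange spans x 123–291 and the near ear hole is at (174,222). In the side crop the ears span x 142–263 about the rim's centre at 203.5.

Run:
```python
from h import *
s=np.load('s5.npz');d=np.load('d5.npz');t=np.linspace(0,6.28,300)
def ext(c,x,y,z,r,o):
    q=(proj(c,[[x+r*np.cos(a),y+r*np.sin(a),z] for a in t])-o)*3;return q[:,0].min().round(1),q[:,0].max().round(1),q[:,1].max().round(1)
yaw=np.radians(16.95);e=np.array([np.cos(yaw),np.sin(yaw)])
print('near ear at',onz(s,330+174/3,230+222/3,.1657)[:2]+.0415*e)
for n,C in (('tcp',np.array([.5049,.1013])),('tcp-1.5',np.array([.5049,.1013])-.0015*e)):
    print(n,C,'scene flange',ext(s,*C,.163,.035,(330,230)),'side spigot',ext(d,*C,.1445,.022,(270,120)),
     'side ears',((proj(d,[[*(C+k*.044*e),.163] for k in (1,-1)])-[270,120])*3).round(1)[:,0])
print('side rim',ext(d,.504,.1005,.115,.038,(270,120)),'scene rim',ext(s,.504,.1005,.115,.038,(330,230)))
def edges(c,o,r,lo,hi):
    h=cv2.cvtColor(cv2.resize(c['frame'][o[1]:o[1]+150,o[0]:o[0]+133],(399,450),interpolation=cv2.INTER_CUBIC),cv2.COLOR_RGB2GRAY).astype(np.float32)
    g=np.diff(cv2.GaussianBlur(h,(7,5),0)[r]); return [(k,int(g[k])) for k in range(lo,hi) if abs(g[k])>4 and abs(g[k])>=abs(g[k-1]) and abs(g[k])>abs(g[k+1])]
for r in (170,188,196,204,262): print('side',r,edges(d,(270,120),r,130,280))
for r in (150,160,240): print('scene',r,edges(s,(330,230),r,95,310))
```

```text
near ear at [0.50426926 0.10112627]
tcp [0.5049 0.1013] scene flange (np.float64(123.8), np.float64(290.4), np.float64(218.9)) side spigot (np.float64(172.4), np.float64(232.8), np.float64(196.5)) side ears [143.7 259.4]
tcp-1.5 [0.50346516 0.10086269] scene flange (np.float64(122.5), np.float64(289.3), np.float64(221.7)) side spigot (np.float64(174.3), np.float64(234.7), np.float64(196.3)) side ears [145.7 261.4]
side rim (np.float64(152.7), np.float64(255.8), np.float64(242.6)) scene rim (np.float64(108.6), np.float64(281.1), np.float64(291.2))
side 170 [(143, 19), (247, -12)]
side 188 [(163, 21), (176, -16), (244, -4)]
side 196 [(164, 5), (230, -4), (256, 13)]
side 204 [(175, 4), (183, 15), (230, -16), (255, 13)]
side 262 [(150, 11), (256, 6)]
scene 150 [(121, -4), (125, 6), (175, -6), (180, 5), (216, -28), (222, 10), (233, -10), (239, -9), (251, 39), (290, -7)]
scene 160 [(122, -11), (126, 11), (176, -30), (181, 10), (188, 8), (209, -20), (218, 12), (222, -9), (226, -5), (232, 27), (289, -7)]
scene 240 [(96, -4), (107, -26), (113, 30), (169, -16), (174, 13), (179, -6), (187, -14), (200, 9), (207, 18), (245, 6), (284, -16), (293, 14), (299, -14), (303, 8)]
```

Request:
apply_moves([
  [0, -0.7, 5, 0],
  [0, 0, 6, 0],
  [0, 0, 6, 0],
  [0, 0, 5, 0],
  [0, 0, 3, 0],
  [0, 0, 3, 0],
  [0, 0, 0, 0],
])

```text
t: 18.25
tcp_pos: [0.5052, 0.1002, 0.1434]
tool_rot: [[-0.957, -0.291, -0.001], [-0.291, 0.957, -0.0], [0.001, 0.0, -1.0]]
ft_force: [0.4, 0.3, -2.2]
finger_gap: 0.0124
gripper_force: 78.2
```

Request:
apply_moves([
  [0, 0, 2, 0],
  [0, 0, 2, 0],
  [0, 0, 2, 0],
  [0, 0, 0, 0],
])

```text
t: 18.65
tcp_pos: [0.5054, 0.1002, 0.1378]
tool_rot: [[-0.957, -0.291, 0.0], [-0.291, 0.957, 0.0], [-0.0, 0.0, -1.0]]
ft_force: [0.1, 0.1, -0.0]
finger_gap: 0.0125
gripper_force: 78.7
```

Request:
apply_moves([
  [0, 0, 2, 0],
  [0, 0, 2, 0],
  [0, 0, 2, 0],
  [0, 0, 1.5, 0],
  [0, 0, 1.5, 0],
  [0, 0, 0, 0],
  [0, 0, 0, 0],
])

```text
t: 19.35
tcp_pos: [0.5055, 0.1003, 0.1291]
tool_rot: [[-0.957, -0.291, 0.001], [-0.291, 0.957, 0.0], [-0.001, -0.0, -1.0]]
ft_force: [-0.0, 0.9, 6.6]
finger_gap: 0.0123
gripper_force: 79.5
```

Request:
apply_moves([
  [0, 0, 0.8, 0],
  [0.2, -0.1, 0, 0.05],
  [0.2, -0.1, 0, 0.1],
  [0.2, -0.1, 0, 0.1],
  [0.2, 0, 0, 0.1],
  [0, 0, 0, 0],
])

```text
t: 19.95
tcp_pos: [0.5052, 0.0997, 0.1286]
tool_rot: [[-0.998, 0.058, 0.002], [0.058, 0.998, 0.0], [-0.002, 0.0, -1.0]]
ft_force: [0.7, -0.0, 8.2]
finger_gap: 0.0123
gripper_force: 79.5
```

Request:
apply_moves([
  [0.1, -0.1, 0, 0.1],
  [0.1, -0.1, 0, 0.12],
  [0, 0, 0, 0.12],
  [0, 0, 0, 0.12],
  [0, 0, 0, 0.12],
  [0, 0, 0, 0.12],
  [0, 0, 0, 0.12],
  [0, 0, 0, 0.1],
  [0, 0, 0, 0.05],
  [0, 0, 0, 0],
  [0, 0, 0, 0],
])

```text
t: 21.05
tcp_pos: [0.5047, 0.0997, 0.1285]
tool_rot: [[-0.519, 0.855, 0.001], [0.855, 0.519, 0.0], [-0.0, 0.001, -1.0]]
ft_force: [-1.7, 0.9, 6.5]
finger_gap: 0.0124
gripper_force: 79.6
```

Run:
```python
from h import *
s=cap('scene');d=cap('side');np.savez('s6.npz',**s)
h=lambda c,u,v:cv2.resize(c['frame'][v:v+150,u:u+133],(399,450),interpolation=cv2.INTER_CUBIC)
cv2.imwrite('pics/turn.png',np.hstack([h(s,330,230),h(d,270,120)])[:,:,::-1])
o=bot.observe();R=np.array(o['tool_rot']);print(o['t'],o['tcp_pos'],np.degrees(np.arctan2(R[1,1],R[0,1])),o['wrist_torque'],o['ft_force'])
```

```text
21.15 [0.50473041 0.09967483 0.12849027] 31.278778544702842 [ 0.26440729  0.07935079 -0.08589154] [-0.76705739  0.90589847  6.73011936]
```

View pics/turn.png

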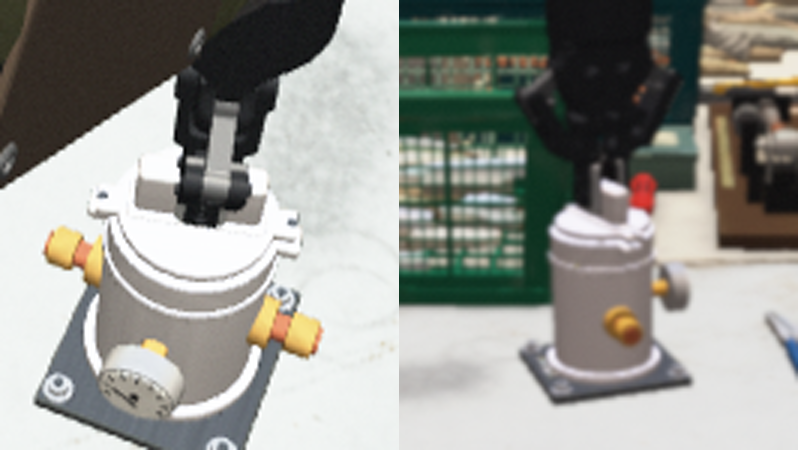

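The ears nearly coincide, at (99,200) and (288,232) in the scene crop, after a turn of about 75.7°. Now the last few degrees, then press down flush.

Request:
apply_moves([
  [0, 0, 0, 0.04],
  [0, 0, 0, 0.03],
  [0, 0, 0.5, 0],
  [0, 0, 0.5, 0],
  [0, 0, 0.5, 0],
  [0, 0, 0, 0],
  [0, 0, 0, 0],
])

```text
t: 21.85
tcp_pos: [0.5051, 0.0998, 0.1274]
tool_rot: [[-0.458, 0.889, 0.002], [0.889, 0.458, 0.0], [-0.001, 0.002, -1.0]]
ft_force: [0.3, 2.0, 9.0]
finger_gap: 0.0124
gripper_force: 80.0
```

Request:
apply_moves([
  [0, 0, 0.5, 0],
  [0, 0, 0.5, 0],
  [0, 0, 0.3, 0.01],
  [0, 0, 0, 0],
  [0, 0, 0, 0],
])

```text
t: 22.35
tcp_pos: [0.5052, 0.0998, 0.127]
tool_rot: [[-0.45, 0.893, 0.003], [0.893, 0.45, 0.0], [-0.001, 0.003, -1.0]]
ft_force: [-4.8, 1.0, 20.8]
finger_gap: 0.0123
gripper_force: 81.6
```

Run:
```python
from h import *
o=bot.observe();R=np.array(o['tool_rot']);print(o['t'],o['tcp_pos'],np.degrees(np.arctan2(R[1,1],R[0,1])),o['wrist_torque'],o['ft_force'],o['gripper_force'])
```

```text
22.35 [0.50516522 0.09980705 0.12700064] 26.73320947678054 [0.21589943 0.88346002 0.34396501] [-4.78075869  0.95616484 20.82804064] 81.63897514343262
```

Run:
```python
from plant import bot
print(bot.hand_in())
```

```text
the job is handed in; nothing more can be done
None
```

The long core is in the bore and the cap is turned about 80°, still gripped at 80 N. It is pressed down with about 21 N at the height where flush was expected. I handed in at 22.4 s without seeing a verdict, judging flush from force and height rather than a last picture. By mistake I viewed 11 pictures instead of the allowed 10.

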